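# Fetch the brass blank from behind the tall parts for laser marking

## Robot

A 6-joint arm with a two-finger parallel gripper is mounted at the origin on the work surface. World frame = base frame: x ahead of the robot, y to its left, z up, the work surface at z = 0. Lengths are in mm, angles in rad, forces in N, time in s.
With the tool pointing down it reaches from about 350 to 725 mm from the base axis. Payload 4.3 kg.
Tool frame: the origin (TCP) lies between the finger pads; the fingertips stand 25 mm ahead of it and the grasp point (between the pads) lies 6 mm ahead of it; z points along the fingers, y is the direction in which the jaws open and shut (so a half turn about z gives the same grasp; the last joint's range is limited). The gripper opens to 85 mm and grips with 20 to 120 N. Pads are 22 mm wide; open, the fingers measure 114 mm over their backs; the gripper's body (76 mm by 85 mm) begins 54 mm behind the grasp point. The pads swing forward as they close: fully open they stand 13 mm farther back than shut.
Start: joints at [-1.336, 0.377, 0.081, 1.274, 0, 1.46], TCP at [194.367, -541.189, 256.329] pointing down, gripper open.
Joint ranges: [-2.72, 2.72], [-0.84, 1.66], [-1.02, 1.22], [-1.77, 2.12], [-1.37, 1.28], [-3.14, 3.14]. Speed limits (rad/s): [2.57, 2.57, 3.14, 3.14, 3.14, 3.14].

## Interface

Orientations are given as a unit quaternion [x, y, z, w].
In Python, from plant import robot gives the robot as it stands. The module is installed in compiled form; this text tells all that it offers.
- The arm moves only by the shell command python3 -m jog 'ROWS' [OPENING] [FORCE]. ROWS is JSON, a list of rows, each a list of 4 numbers: the shift along the tool's x, y, z in cm, then the turn about the tool's z in degrees. A call has 1 to 8 rows; each row shifts and turns the commanded pose from where the row before left it, along the tool's axes as they then stand; what a row does not reach is not made up. A row lasts 1/12 s, in which the tool goes at most 41.7 mm and 7.16 degrees, less where a joint would pass 70% of its speed; a pose out of reach is approached as far as the arm can. A call with a gripper value outside its range is refused whole. OPENING is the finger opening in cm, from 0 to 8.54, set as the call begins (- or left out, the last holds). The fingers move at their own pace and stop on an object; FORCE is the grip in N (left out, the last holds). Time passes only in rows, so rows that do not move let the fingers close. It gives the time, the measured TCP pose, the force and the opening at its end, in the units of the state.
- robot.get_state(): the state, without advancing time (a new reading comes with each control period).
- robot.snapshot(name): name is "side" or "top" or "wrist"; returns the picture (480x640x3 uint8, blue, green, red); there is no depth.
- robot.calibration(name): a dict with "K" (3x3 intrinsics, pixels), "extrinsics" (4x4, takes a point from camera to world coordinates); the wrist camera has in their place "hand_eye" (4x4, takes a point from camera to tool coordinates, whose origin is the TCP and whose axes are the flange's). Camera axes: x right, y up, looking along -z (the intrinsics and any distortion apply to the point x, -y, -z); pixel columns grow to the right and rows downward; lengths in mm; the calibration is good to about 2 mm. A picture is of the moment at which its call begins: read the wrist's pose just before it. calibration takes no time and is no camera call.
- robot.close_job(): hands the job in, once; it reports no verdict.
The state is a dict: "time": time; "q": joint angles; "qd": joint speeds; "joint_torque": joint torques, N m; "tcp_pos": TCP position; "eef_rot": TCP orientation; "force": force on the tool from outside, world axes, zero at the start; "moment": the same for the moment, N m; "width": opening from 0.0 (shut) to 1.0 (fully open).
Only numpy, scipy, OpenCV 4.12 (cv2) and the standard library are available. Lean on these libraries where they do the work, as an engineer would, in place of code of your own. Each camera call takes 0.05 s, during which the arm holds its last target. There are 200 camera calls.

## Task

The brass blank has to go on the marking plate, but the blue-capped lens canister and the orange-topped focus gauge stand in its way in the grey tray. Stand both of them on the yellow-edged black rubber mat first, and only then take the blank out of the tray and set it upright inside the red ring on the plate; after that put the canister and the gauge back in the tray, each upright on the very spot where it stood at the start. Never tip the canister or the gauge over, and leave the dark steel puck on the plate and the green collar in the tray where they are.

Things in the scene. Friction and masses are not known exactly. Their poses are not given: they have to be found in the camera images.
- canister: Loose lens canister: upright round black cylinder with a blue cap, 50 mm diameter, 110 mm tall, about 0.25 kg. Origin at the centre of its underside, z up along its axis. Starts standing in the front half (the robot's side) of the tray.
- gauge: Loose focus gauge: upright square aluminium post 42 x 42 mm, 120 mm tall, black scale lines and an orange top, about 0.35 kg. Origin at the centre of its underside, z up, x and y normal to its flat sides. Starts standing beside the canister in the front half of the tray, either one on the left; about 27 mm or more is free between the two.
- blank: Loose brass blank: plain round brass cylinder 44 mm diameter, 36 mm tall, about 0.42 kg. Origin at the centre of its underside, z up. Starts standing in the tray close behind (on the far side of) the canister and the gauge, centred between them, with gaps of only 5 to 20 mm to each; a gripper's body cannot come down over it while they stand there.
- tray: Fixed open grey plastic tray 150 (x) x 190 (y) mm, with a 5 mm thick floor and a rim 5 mm thick whose top is 18 mm above the table. Origin at the centre of its underside on the table, so the inner floor is at z = 5 mm; x points away from the robot (turned by up to 0.25 rad), y to the left along the long side. Canister and gauge stand near x = -30, y = +41 and -41 mm, the blank near x = 12, y = 0 mm.
- mat: Fixed black rubber parking mat with a thin yellow edge line, 120 (x) x 180 (y) mm, 4 mm thick. Origin at the centre of its underside on the table, so its top is at z = 4 mm; x points away from the robot (turned by up to 0.25 rad), y to the left along the long side. It is empty at the start and holds the canister and the gauge side by side along y.
- plate: Fixed aluminium marking plate with small dark holes, 130 (x) x 150 (y) mm, 15 mm thick, with a flat red ring (68 mm outside, 56 mm inside diameter, white within) printed on it. Origin on the ring's axis at the plate's underside on the table, so the top face is at z = 15 mm; x points away from the robot (turned by up to 0.25 rad); the plate reaches from y = -55 to +95 mm and x = -65 to +65 mm of the origin.
- puck: Loose dark steel puck with a white square mark on top, 36 mm diameter, 20 mm tall, 0.15 kg, standing on the plate about 70 mm to the +y side of the ring's centre. Origin at the centre of its underside. Leave it alone.
- collar: Loose green plastic collar (ring), 32 mm outside, 16 mm inside diameter, 18 mm tall, 60 g, lying in the tray's far left corner near x = 48, y = 68 mm of the tray. Origin at the centre of its underside. Leave it alone.
Not all that is in view belongs to the job. Of the things that look like the gauge, the middle-sized one is meant.

How it is judged:
By the outcome, as a careful person would: the job done as asked, in the order asked, and still so for the second after the job is handed in, with the robot touching nothing.
It also fails if it takes over 138 s, if anything falls off the work surface, if the arm or the gripper's body presses on something with over 40 N, if the wrist force passes 120 N, or if a joint passes its speed limit or range.

## Working session

There is one attempt and no reset: what is moved stays moved. The work goes in short steps, Python scripts to look and compute and a shell command to move; the robot and the scene stay as the last step left them, time stands still between calls to the robot, and variables do not carry over. Pictures are saved under pics/ and viewed, about 12 in all and at most 16, crops included, and the job is handed in when it is done.

```bash
mkdir -p pics; ls; python3 - <<'E'
from plant import robot
import cv2,numpy as np
np.set_printoptions(precision=3,suppress=True)
s=robot.get_state();print(s['time'],s['tcp_pos'],s['eef_rot'],s['width'])
for n in ['top','side','wrist']:
    c=robot.calibration(n);print(n,{k:np.array(v) if not isinstance(v,str) else v for k,v in c.items()})
    cv2.imwrite(f'pics/{n}0.png',robot.snapshot(n))
E
```

```text
pics
0.0 [ 194.236 -540.565  255.365] [ 0.985  0.172 -0.    -0.001] 1.0050299905160025
top {'K': array([[512.638,   0.   , 316.82 ],
       [  0.   , 512.638, 240.214],
       [  0.   ,   0.   ,   1.   ]]), 'extrinsics': array([[   0.026,    0.998,   -0.058,  453.564],
       [  -1.   ,    0.025,   -0.015,    8.673],
       [  -0.013,    0.058,    0.998, 1053.31 ],
       [   0.   ,    0.   ,    0.   ,    1.   ]])}
side {'K': array([[591.815,   0.   , 318.021],
       [  0.   , 591.815, 241.424],
       [  0.   ,   0.   ,   1.   ]]), 'extrinsics': array([[ -0.725,   0.493,  -0.481, -18.056],
       [ -0.688,  -0.509,   0.517, 604.809],
       [  0.01 ,   0.706,   0.708, 817.35 ],
       [  0.   ,   0.   ,   0.   ,   1.   ]])}
wrist {'K': array([[417.888,   0.   , 318.234],
       [  0.   , 417.888, 236.873],
       [  0.   ,   0.   ,   1.   ]]), 'hand_eye': array([[  -0.001,    0.946,    0.324,   83.988],
       [   1.   ,    0.001,    0.   ,   -0.437],
       [   0.   ,    0.324,   -0.946, -117.739],
       [   0.   ,    0.   ,    0.   ,    1.   ]])}
```

View pics/top0.png

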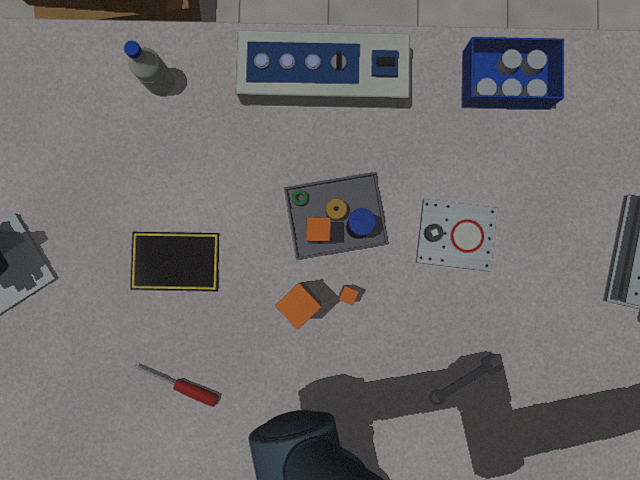

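View pics/side0.png

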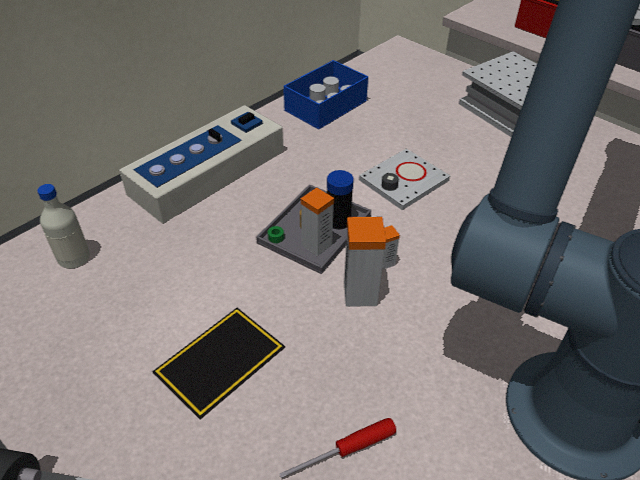

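The gauge candidates are the large one at (298,305), the middle-sized one in the tray at (318,229) and the small one at (350,294). I choose the tray one. For the canister, the blue cap is at (362,222), and the bottle at (133,48) is a lookalike. The blank is at (337,209), the ring at (467,236), the mat at (175,261), the puck at (433,232) and the collar at (300,198).

```bash
cat > h.py <<'E'
import cv2,numpy as np
from plant import robot
from scipy.spatial.transform import Rotation as R
np.set_printoptions(precision=1,suppress=True)
def cam(n,st=None):
    c=robot.calibration(n);K=np.array(c['K'])
    if n=='wrist':
        T=np.eye(4);T[:3,:3]=R.from_quat(st['eef_rot']).as_matrix();T[:3,3]=st['tcp_pos']
        return K,T@np.array(c['hand_eye'])
    return K,np.array(c['extrinsics'])
def ray(C,uv,z):
    K,T=C;uv=np.atleast_2d(np.array(uv,float))
    d=np.c_[(uv-K[:2,2])/K[0,0],np.ones(len(uv))]*[1,-1,-1]
    d=d@T[:3,:3].T;o=T[:3,3]
    return o+d*((z-o[2])/d[:,2])[:,None]
def proj(C,P):
    K,T=C;p=(np.atleast_2d(P)-T[:3,3])@T[:3,:3]
    return np.c_[K[0,2]+K[0,0]*p[:,0]/-p[:,2],K[1,2]-K[1,1]*p[:,1]/-p[:,2]]
def mask(im,lo,hi):
    return cv2.inRange(cv2.cvtColor(im,cv2.COLOR_BGR2HSV),np.array(lo),np.array(hi))
COL=dict(orange=((5,150,120),(16,255,255)),blue=((105,150,60),(125,255,255)),brass=((15,90,60),(24,255,255)),
 green=((50,100,40),(85,255,255)),yellow=((24,120,100),(34,255,255)))
def red(im): return mask(im,(0,150,80),(4,255,255))|mask(im,(172,150,80),(180,255,255))
def blobs(m,amin=60):
    cs,_=cv2.findContours(m,cv2.RETR_EXTERNAL,cv2.CHAIN_APPROX_NONE)
    return [c[:,0,:] for c in cs if cv2.contourArea(c)>amin]
def rect(C,c,z):
    p=ray(C,c,z)[:,:2].astype(np.float32);r=cv2.minAreaRect(p);(x,y),(w,h),a=r
    a=(a+45)%90-45
    return np.array([x,y,w,h,a])
E
python3 - <<'E'
from h import *
im=cv2.imread('pics/top0.png');C=cam('top')
for n,z in [('orange',125),('blue',115),('brass',41),('green',23),('yellow',4)]:
    for b in blobs(mask(im,*COL[n]),30):
        print(n,b.mean(0),rect(C,b,z))
for b in blobs(red(im)): print('red',b.mean(0),rect(C,b,15))
# tray outline: grey darker than table
hsv=cv2.cvtColor(im,cv2.COLOR_BGR2HSV)
m=cv2.inRange(im[:,:,2],60,115);g=np.zeros_like(m);g[165:268,275:395]=m[165:268,275:395]
for b in blobs(cv2.morphologyEx(g,cv2.MORPH_CLOSE,np.ones((5,5))),800): print('tray?',b.mean(0),rect(C,b,18))
a=cv2.resize(im[165:340,270:400],None,fx=4,fy=4,interpolation=2)[:600]
b=cv2.resize(im[190:275,405:505],None,fx=2,fy=2)
cv2.imwrite('pics/crop0.png',a)
w=cv2.imread('pics/wrist0.png')
E
```

```text
orange [348.  295.2] [409.7 -36.7  26.7  26.  -21.9]
orange [298.  305.8] [388.4  53.8  58.8  58.6  44.8]
orange [317.9 228.6] [528.7  21.   41.9  40.    1.4]
blue [361.5 221.5] [544.4 -58.4  48.4  48.6 -25.3]
blue [381.2  63.7] [844.5 -94.1  45.9  44.7   1.1]
blue [299.9  62.9] [841.3  58.3  75.4 208.    0.1]
blue [131.2  47.7] [862.3 381.7  27.5  25.3 -43.6]
blue [517.   67.4] [ 839.4 -340.9  170.8  113.8   -0. ]
brass [335.7 208.4] [576.2 -11.6  41.9  41.7   1.4]
brass [83.3 13.1] [962.1 507.6 217.4  25.3  -2.8]
brass [185.    4.2] [988.  305.1  16.8  12.4   1.1]
green [299.7 197.2] [599.5  60.9  28.8  30.1 -43.4]
yellow [174.2 261. ] [464.6 316.2 112.5 173.    0.5]
red [195.  392.9] [201.8 260.6  87.9  20.6 -21.8]
red [467.  235.5] [ 530.9 -279.1   62.8   64.6    1.4]
tray? [335.9 215.5] [565.7 -13.6 152.9 193.8  11.2]
```

View pics/crop0.png

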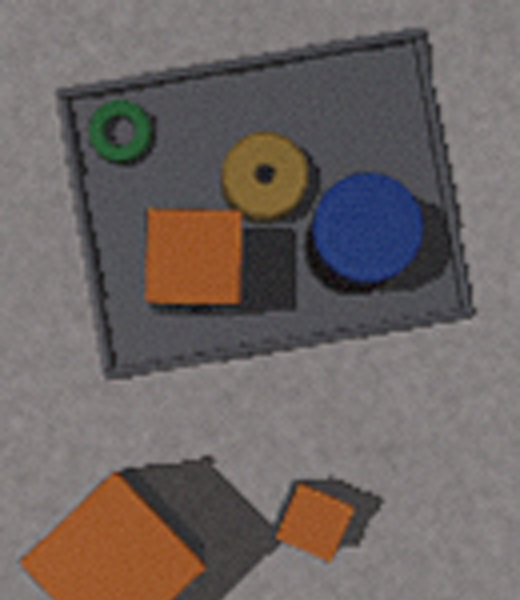

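```bash
cat >> h.py <<'E'
def to(x,y,z,yaw=None):
    s=robot.get_state();M=R.from_quat(s['eef_rot']).as_matrix()
    d=M.T@(np.array([x,y,z])-s['tcp_pos'])/10
    a=np.degrees(np.arctan2(M[1,0],M[0,0]))
    print('t%.2f'%s['time'],'pos',np.array(s['tcp_pos']),'toolx yaw %.2f'%a,'tilt %.2f'%np.degrees(np.arccos(-M[2,2])),'w %.2f'%(s['width']*8.5),
      'F',np.array(s['force']),'DELTA cm',np.round(d,2))
E
python3 -m jog '[[0,0,0,6.1],[0,0,0,6.1],[0,0,0,6.2]]' 6.2 40 && python3 -m jog '[[1.45,-2.3,0,0],[1.45,-2.3,0,0],[1.45,-2.3,0,0],[1.45,-2.3,0,0],[1.45,-2.3,0,0],[1.45,-2.3,0,0],[1.45,-2.3,0,0],[1.45,-2.3,0,0]]'
python3 -m jog '[[1.45,-2.3,0,0],[1.45,-2.3,0,0],[1.45,-2.3,0,0],[1.45,-2.3,0,0],[1.45,-2.3,0,0],[1.45,-2.3,0,0],[1.45,-2.3,0,0],[1.45,-2.3,0,0]]'
python3 -m jog '[[1.45,-2.3,0,0],[1.45,-2.3,0,0],[1.45,-2.3,0,0],[1.45,-2.3,0,0],[1.45,-2.3,0,0],[1.45,-2.3,0,0],[1.45,-2.3,0,0],[0,0,0,0]]'
python3 - <<'E'
from h import *
to(528.7,21,250)
st=robot.get_state();im=robot.snapshot('wrist');C=cam('wrist',st);cv2.imwrite('pics/w1.png',im)
for n,z in [('orange',125),('blue',115),('brass',41),('green',23)]:
    for b in blobs(mask(im,*COL[n]),100): print(n,b.mean(0),rect(C,b,z))
E
```

```text
time: 0.4
tcp_pos: [194.3, -540.9, 255.9]
eef_rot: [1.0, 0.009, -0.0, -0.0]
force: [-0.7, -0.2, 0.3]
width: 0.722
time: 1.07
tcp_pos: [306.3, -353.1, 256.1]
eef_rot: [1.0, 0.012, -0.0, -0.0]
force: [-0.2, 0.2, 1.2]
width: 0.728
time: 1.73
tcp_pos: [417.9, -166.5, 256.1]
eef_rot: [1.0, 0.012, -0.0, -0.0]
force: [-0.5, -0.8, 0.2]
width: 0.726
time: 2.4
tcp_pos: [516.9, -1.0, 255.8]
eef_rot: [1.0, 0.014, 0.0, -0.001]
force: [0.1, 0.3, 0.3]
width: 0.725
t2.40 pos [516.9  -1.  255.8] toolx yaw 1.62 tilt 0.11 w 6.16 F [0.1 0.3 0.3] DELTA cm [ 1.2 -2.2  0.6]
orange [246.7 430.6] [359.   56.5  67.3  56.2 -45. ]
orange [362.4 344.4] [438.  -32.7  24.5  24.1 -22.5]
orange [280.1 207.6] [529.9  21.   42.5  42.9   0. ]
blue [411.1 185.3] [547.2 -57.2  53.6  49.7 -31.6]
brass [337.  124.6] [578.4 -12.5  42.5  42.6   1.6]
green [245.5  91. ] [601.1  60.1  29.9  32.6   1.6]
```

View pics/w1.png

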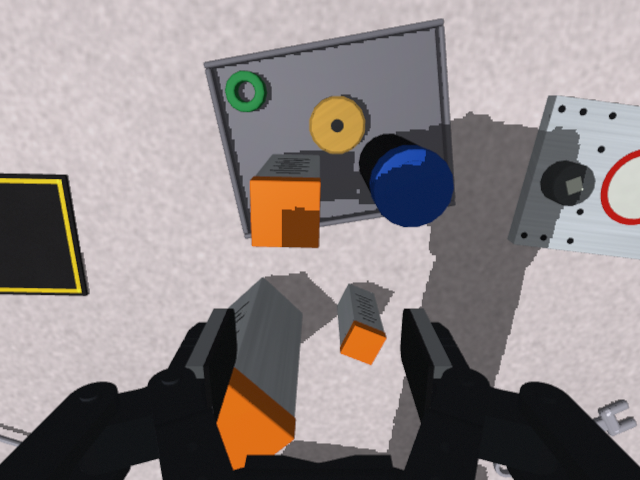

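The wrist view agrees with the top view: gauge top at (285,212), canister cap at (411,185), blank at (337,125). I'm going down on the gauge.

```bash
python3 -m jog '[[0.6,-1.1,0,0],[0.6,-1.1,0,0],[0,0,0,0],[0,0,3,0],[0,0,3,0],[0,0,3,0],[0,0,3,0],[0,0,0,0]]' >/dev/null
python3 -c "from h import *;to(529.5,21,101)"; python3 -m jog '[[0,0,2,0],[0,0,1.5,0],[0,0,0,0],[0,0,0,0]]' 
python3 -c "from h import *;to(529.5,21,101)"
```

```text
t3.12 pos [522.   17.7 130.8] toolx yaw 1.31 tilt 0.61 w 6.19 F [-1.   0.2 -0.4] DELTA cm [ 0.8 -0.3  3. ]
time: 3.45
tcp_pos: [526.6, 17.5, 102.1]
eef_rot: [1.0, 0.012, -0.0, 0.0]
force: [-1.0, 0.8, 0.2]
width: 0.726
t3.45 pos [526.6  17.5 102.1] toolx yaw 1.33 tilt 0.03 w 6.17 F [-1.   0.8  0.2] DELTA cm [ 0.3 -0.3  0.1]
```

```bash
python3 -m jog '[[0.3,-0.3,0.1,0],[0,0,0,0],[0,0,0,0]]' >/dev/null; python3 -c "from h import *;to(529.5,21,101)"; python3 -m jog '[[0,0,0,0],[0,0,0,0],[0,0,0,0],[0,0,0,0],[0,0,0,0],[0,0,0,0]]' 3.5 50 
python3 -c "from h import *;to(465,361,170)"
```

```text
t3.70 pos [531.   20.9 101.7] toolx yaw 1.37 tilt 0.15 w 6.22 F [-0.4 -0.2 -0.2] DELTA cm [-0.1 -0.   0.1]
time: 4.2
tcp_pos: [530.3, 20.7, 101.1]
eef_rot: [1.0, 0.012, 0.001, 0.0]
force: [0.1, -0.0, 6.6]
width: 0.491
t4.20 pos [530.3  20.7 101.1] toolx yaw 1.35 tilt 0.10 w 4.17 F [ 0.1 -0.   6.6] DELTA cm [ -5.7 -34.2  -6.9]
```

```bash
python3 -m jog '[[0,0,-0.5,0],[0,0,-1,0],[0,0,-1.5,0],[0,0,-2,0],[0,0,-2,0],[0,0,0,0],[-0.3,-1.5,0,0],[-0.4,-2.5,0,0]]'
python3 -m jog '[[-0.5,-3,0,0],[-0.5,-3,0,0],[-0.5,-3,0,0],[-0.5,-3,0,0],[-0.5,-3,0,0],[-0.5,-3,0,0],[-0.5,-3,0,0],[-0.5,-3,0,0]]'
python3 -m jog '[[-0.5,-3,0,0],[-0.4,-2,0,0],[-0.3,-1.2,0,0],[0,0,0,0],[0,0,0,0],[0,0,0,0]]'
python3 - <<'E'
from h import *
to(465,361,100.5)
im=robot.snapshot('top');cv2.imwrite('pics/t2.png',im[150:350,100:420])
E
```

```text
time: 4.87
tcp_pos: [522.1, 59.4, 170.0]
eef_rot: [1.0, 0.01, 0.0, 0.001]
force: [0.9, -0.6, -3.3]
width: 0.49
time: 5.53
tcp_pos: [473.0, 181.5, 179.6]
eef_rot: [0.994, 0.094, -0.005, -0.047]
force: [-0.0, 0.4, -2.9]
width: 0.484
time: 6.03
tcp_pos: [456.9, 206.5, 185.7]
eef_rot: [0.992, 0.115, -0.007, -0.059]
force: [-0.6, 1.4, -1.1]
width: 0.486
t6.03 pos [456.9 206.5 185.7] toolx yaw 13.20 tilt 6.82 w 4.13 F [-0.6  1.4 -1.1] DELTA cm [  4.3 -13.7  10.2]
```

```bash
python3 -c "
from h import *
s=robot.get_state();print(np.round(s['q'],3), np.round(s['qd'],3));to(465,361,180)"; python3 -m jog '[[0,0,0,0]]'
```

```text
[ 0.2  0.3 -0.3  1.   0.1  3.1] [-0.  0.  0. -0.  0.  0.]
t6.08 pos [456.9 206.4 185.6] toolx yaw 13.18 tilt 6.82 w 4.13 F [ 0.5 -0.3 -3. ] DELTA cm [  4.3 -14.7   2.3]
time: 6.17
tcp_pos: [456.9, 206.4, 185.6]
eef_rot: [0.992, 0.115, -0.007, -0.059]
force: [0.9, -0.0, -3.0]
width: 0.484
```

View pics/t2.png

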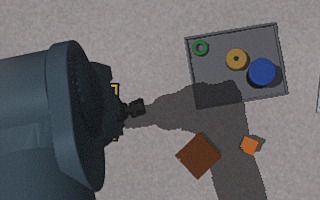

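The last joint hit its range limit: q6 ≈ q1 + π − yaw, so on the left the tool yaw must exceed q1. I'm turning the tool back and watching the tilt.

```bash
python3 -m jog '[[0,0,0,-7],[0,0,0,-7],[0,0,0,0],[0,0,0,0]]'; python3 -c "
from h import *
to(465,361,180);print(np.array(robot.get_state()['q'])*100)"
```

```text
time: 6.5
tcp_pos: [456.8, 206.5, 185.6]
eef_rot: [0.971, 0.233, -0.0, -0.06]
force: [0.2, 0.1, -2.6]
width: 0.486
t6.50 pos [456.8 206.5 185.6] toolx yaw 26.92 tilt 6.84 w 4.13 F [ 0.2  0.1 -2.6] DELTA cm [  7.7 -13.2   2.3]
[ 22.9  25.5 -28.3 103.4  11.9 289.9]
```

```bash
for i in 1 2 3; do python3 -m jog '[[0,0,0,-7.1],[0,0,0,-7.1],[0,0,0,-7.1],[0,0,0,-7.1],[0,0,0,-7.1],[0,0,0,-7.1],[0,0,0,-7.1],[0,0,0,-7.1]]'>/dev/null; done
python3 -c "
from h import *
to(465,361,180);print(np.array(robot.get_state()['q'])*100)"
for i in 1 2 3; do python3 -m jog '[[0,0,0,-7.1],[0,0,0,-7.1],[0,0,0,-7.1],[0,0,0,-7.1],[0,0,0,-7.1],[0,0,0,-7.1],[0,0,0,-7.1],[0,0,0,-7.1]]'>/dev/null; done
python3 -c "
from h import *
to(465,361,180);print(np.array(robot.get_state()['q'])*100)"
```

```text
t8.50 pos [456.7 206.7 185.6] toolx yaw -162.25 tilt 6.84 w 4.12 F [ 0.3 -1.1 -2.3] DELTA cm [-5.5 14.3  2.3]
[ 23.   25.5 -28.3 103.4  11.9  -8.1]
t10.50 pos [456.7 206.7 185.6] toolx yaw 8.22 tilt 6.84 w 4.13 F [ 0.4  0.  -1.6] DELTA cm [  3.  -15.    2.3]
[  23.    25.5  -28.3  103.4   11.9 -305.5]
```

```bash
python3 -m jog '[[0,0,0,-5],[0,3,0,0],[0,3,0,0],[0,0,0,0],[0,0,0,0]]'>/dev/null
python3 -c "
from h import *
to(465,361,180);print(np.array(robot.get_state()['q'])*100)"
```

```text
t10.92 pos [463.3 178.1 178.5] toolx yaw 10.44 tilt 5.41 w 4.11 F [-0.3 -0.4 -1.9] DELTA cm [  3.5 -17.9   1.5]
[  18.4   25.4  -30.2  101.7    9.4 -314. ]
```

```bash
python3 -m jog '[[1.2,2,-0.6,0],[1.2,2,-0.6,0],[1.2,2,-0.5,0],[0,0,0,0],[0,0,0,0]]'>/dev/null
python3 -c "
from h import *
to(465,361,180);print(np.array(robot.get_state()['q'])*100,robot.get_state()['eef_rot'])"
```

```text
t11.33 pos [504.8 155.8 190.7] toolx yaw 8.00 tilt 3.99 w 4.14 F [ 0.1 -0.6 -3.1] DELTA cm [ -1.1 -20.8   2.5]
[  14.1   30.8  -19.3  107.1    7.  -314. ] [ 1.   0.1 -0.  -0. ]
```

```bash
python3 -m jog '[[0.4,2.2,-0.1,0],[0.4,2.2,-0.1,0],[0.3,2.2,-0.1,0],[0.2,2.2,0,0],[0,2.2,0,0],[0,0,0,0],[0,0,0,0]]'>/dev/null
python3 -c "
from h import *
to(465,361,180);print(np.array(robot.get_state()['q'])*100,np.array(robot.get_state()['eef_rot'])*1000)"
```

```text
t11.92 pos [523.8 102.2 187.8] toolx yaw 3.40 tilt 1.44 w 4.15 F [-0.4  0.8 -2.5] DELTA cm [ -4.3 -26.2   1.4]
[   6.    32.4  -17.6  107.3    2.5 -314.1] [999.5  29.6  -1.8 -12.5]
```

```bash
python3 -m jog '[[0.1,2.1,0,0],[0.1,2.1,0,0],[0,1.9,0,0],[0,0,0,0],[0,0,0,0]]'>/dev/null
python3 -c "
from h import *
to(465,361,180);print(np.array(robot.get_state()['q'])*100,np.array(robot.get_state()['eef_rot'])*1000)"
```

```text
t12.33 pos [527.8  71.9 187. ] toolx yaw 0.87 tilt 0.14 w 4.14 F [-0.2  0.7 -1.8] DELTA cm [ -5.8 -29.    0.7]
[   1.6   32.4  -17.8  107.1    0.  -314.1] [1000.     7.6   -1.2   -0.1]
```

```bash
python3 -m jog '[[-0.2,-1,0,0],[-0.4,-2,0,-0.5],[-0.4,-2,0,0],[-0.4,-2.5,0,0],[-0.5,-2.5,0,0],[-0.5,-2.5,0,0],[-0.5,-2.5,0,0],[-0.5,-2.5,0,0]]' >/dev/null
python3 -m jog '[[-0.5,-2.5,0,0],[-0.4,-2.5,0,0],[-0.4,-2,0,0],[-0.4,-2,0,0],[-0.4,-1.5,0,0],[0,-1,0,0],[0,0,0,0],[0,0,0,0]]' >/dev/null
python3 - <<'E'
from h import *
to(465,361,100.5);print(np.array(robot.get_state()['q'])*100)
st=robot.get_state();im=robot.snapshot('wrist');C=cam('wrist',st);cv2.imwrite('pics/w2.png',im)
for b in blobs(mask(im,*COL['yellow']),30): print(b.min(0),b.max(0),rect(C,b,4))
E
```

```text
t13.67 pos [465.6 361.4 187. ] toolx yaw 1.50 tilt 0.14 w 4.13 F [-1.3 -0.6 -1.2] DELTA cm [-0.   0.   8.7]
[  55.2   43.5   -1.3  112.5    0.1 -261.6]
[263 135] [507 284] [465.2 315.7 113.2 172.8   0.5]
```

View pics/w2.png

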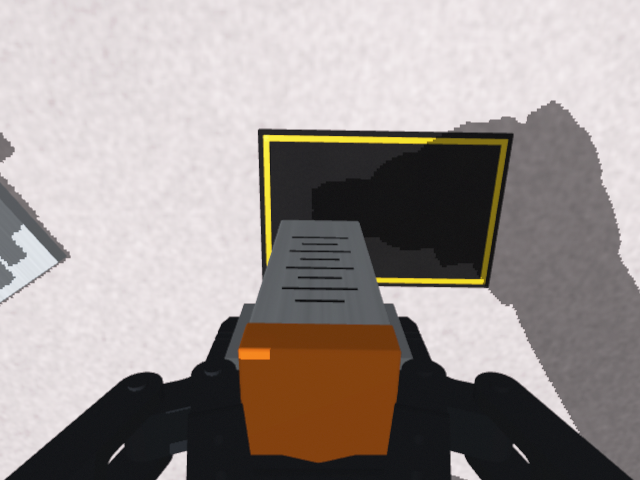

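The wrist picture shows the gauge held upright at (320,350), over the left half of the mat (265–510, 135–285). Lowering it.

```bash
python3 -m jog '[[0,0,1.5,0],[0,0,2,0],[0,0,2,0],[0,0,1.5,0],[0,0,0.8,0],[0,0,0.4,0],[0,0,0.2,0],[0,0,0,0]]'
python3 -m jog '[[0,0,0.2,0],[0,0,0,0],[0,0,0,0]]'
```

```text
time: 14.38
tcp_pos: [466.1, 360.8, 103.5]
eef_rot: [1.0, 0.012, -0.001, -0.0]
force: [0.8, -0.4, -3.0]
width: 0.492
time: 14.63
tcp_pos: [466.1, 361.2, 101.8]
eef_rot: [1.0, 0.012, -0.001, -0.0]
force: [-0.6, 0.9, -2.1]
width: 0.484
```

```bash
python3 -m jog '[[0,0,0.1,0],[0,0,0.1,0],[0,0,0,0],[0,0,0,0]]'
python3 -c "from h import *;to(465,361,100)"
```

```text
time: 14.97
tcp_pos: [466.0, 361.3, 100.2]
eef_rot: [1.0, 0.012, -0.001, -0.0]
force: [-1.5, -0.9, 4.9]
width: 0.485
t14.97 pos [466.  361.3 100.2] toolx yaw 1.43 tilt 0.07 w 4.13 F [-1.5 -0.9  4.9] DELTA cm [-0.1  0.   0. ]
```

```bash
python3 -m jog '[[0,0,0,0],[0,0,0,0],[0,0,0,0],[0,0,0,0]]' 6.4
python3 -m jog '[[0,0,-0.5,0],[0,0,-2,0],[0,0,-3,0],[0,0,-3,0],[0,0,-3,0],[0,0,-2,0],[0,0,0,0]]'>/dev/null
python3 -m jog '[[0,0,0,7],[0,0,0,7],[0,0,0,7],[0,0,0,7],[0,0,0,7],[0,0,0,7],[0,0,0,7],[0,0,0,7]]'>/dev/null
python3 -m jog '[[0,0,0,5.4],[0,0,0,0]]' 6.8 >/dev/null
python3 - <<'E'
from h import *
to(545.5,-58,190)
im=robot.snapshot('side');cv2.imwrite('pics/s2.png',im)
E
```

```text
time: 15.3
tcp_pos: [465.6, 361.0, 98.9]
eef_rot: [1.0, 0.012, -0.001, 0.0]
force: [-0.6, 0.1, -0.1]
width: 0.751
t16.72 pos [465.7 360.8 233.5] toolx yaw -60.06 tilt 0.19 w 6.76 F [-0.7 -0.5  0.2] DELTA cm [40.3 14.   4.3]
```

View pics/s2.png

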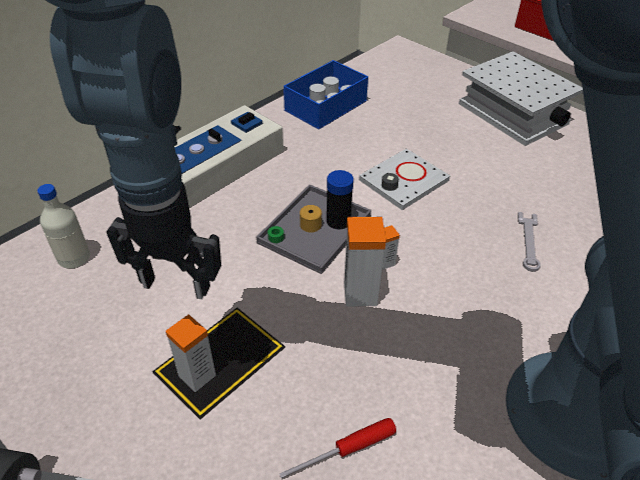

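The gauge stands on the mat at (190,352). On to the canister.

```bash
python3 -m jog '[[1.5,0.5,0,0],[2.5,0.9,0,0],[2.5,0.9,0,0],[2.5,0.9,0,0],[2.5,0.9,0,0],[2.5,0.9,0,0],[2.5,0.9,0,0],[2.5,0.9,0,0]]'>/dev/null
python3 -m jog '[[2.5,0.9,0,0],[2.5,0.9,0,0],[2.5,0.9,0,0],[2.5,0.9,0,0],[2.5,0.8,0,0],[2.5,0.8,0,0],[2.5,0.8,0,0],[2.5,0.8,0,0]]'>/dev/null
python3 -m jog '[[1.3,0,0,0],[0,0,0,0],[0,0,0,0]]'>/dev/null
python3 - <<'E'
from h import *
to(545.5,-58,91)
st=robot.get_state();print(np.array(st['q'])*100);im=robot.snapshot('wrist');C=cam('wrist',st);cv2.imwrite('pics/w3.png',im)
for n,z in [('blue',115),('brass',41)]:
    for b in blobs(mask(im,*COL[n]),100): print(n,b.mean(0),rect(C,b,z))
E
```

```text
t18.35 pos [549.9 -56.  233.6] toolx yaw -59.96 tilt 0.17 w 6.78 F [-0.2  0.2 -0.5] DELTA cm [-0.   0.5 14.3]
[ -21.6   34.1   -3.   120.2    0.  -231.1]
blue [326.7 234.6] [547.1 -60.5  49.8  53.6  30. ]
brass [261.4 230.2] [580.6 -17.2  41.3  51.3  24.6]
```

View pics/w3.png

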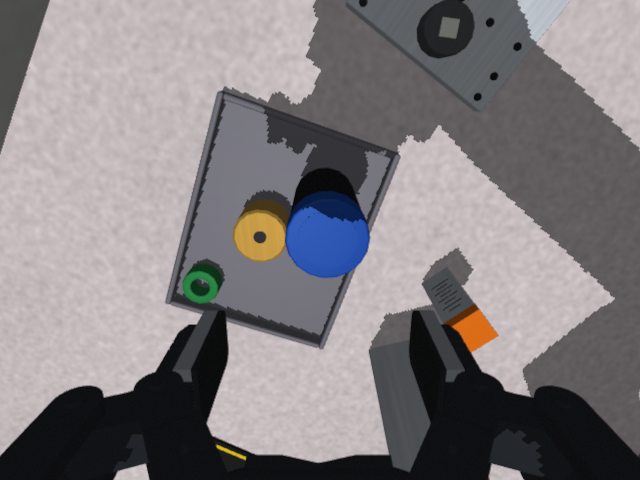

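```bash
python3 -m jog '[[0,0.5,0,0],[0,0,2,0],[0,0,3,0],[0,0,3,0],[0,0,3,0],[0,0,2,0],[0,0,1.2,0],[0,0,0,0]]'>/dev/null
python3 -m jog '[[0,0,0,0],[0,0,0,0]]' >/dev/null; python3 -c "from h import *;to(545.5,-58.5,91)"; python3 -m jog '[[0,0,0,0],[0,0,0,0],[0,0,0,0],[0,0,0,0],[0,0,0,0],[0,0,0,0]]' 4.2 50 
python3 -c "from h import *;to(465,271,170)"
```

```text
t19.23 pos [545.8 -58.   93.1] toolx yaw -59.90 tilt 0.05 w 6.77 F [-0.2 -0.1  1. ] DELTA cm [0.  0.1 0.2]
time: 19.73
tcp_pos: [546.3, -58.7, 93.7]
eef_rot: [0.866, -0.5, 0.0, 0.0]
force: [-1.3, 0.2, 6.4]
width: 0.574
t19.73 pos [546.3 -58.7  93.7] toolx yaw -59.97 tilt 0.04 w 4.88 F [-1.3  0.2  6.4] DELTA cm [-32.6  -9.5  -7.7]
```

```bash
python3 -m jog '[[0,0,-0.5,0],[0,0,-1.5,0],[0,0,-2,0],[0,0,-2,0],[0,0,-1,0],[-1,-0.3,0,0],[-2,-0.6,0,0],[-2.3,-0.7,0,0]]'>/dev/null
python3 -m jog '[[-2.3,-0.7,0,0],[-2.3,-0.7,0,0],[-2.3,-0.7,0,0],[-2.3,-0.7,0,0],[-2.3,-0.7,0,0],[-2.3,-0.7,0,0],[-2.3,-0.7,0,0],[-2.3,-0.7,0,0]]'>/dev/null
python3 -m jog '[[-2.3,-0.6,0,0],[-2.3,-0.6,0,0],[-2.3,-0.6,0,0],[-1.2,-0.4,0,0],[-0.8,-0.1,0,0],[0,0,0,0],[0,0,0,0]]'>/dev/null
python3 -c "from h import *;to(465,271,92)"
```

```text
t21.65 pos [464.1 270.8 161.6] toolx yaw -59.96 tilt 0.19 w 4.86 F [-0.5 -0.9 -3.4] DELTA cm [ 0.  -0.1  7. ]
```

```bash
python3 -m jog '[[0,0,1.5,0],[0,0,2,0],[0,0,2,0],[0,0,0.8,0],[0,0,0.3,0],[0,0,0,0],[0,0,0,0]]'
python3 -m jog '[[0,0,0.2,0],[0,0,0,0],[0,0,0,0]]'
```

```text
time: 22.23
tcp_pos: [465.0, 271.1, 96.9]
eef_rot: [0.866, -0.5, -0.001, 0.0]
force: [-0.5, -0.2, -2.9]
width: 0.575
time: 22.48
tcp_pos: [464.8, 271.5, 94.8]
eef_rot: [0.866, -0.5, -0.001, 0.0]
force: [0.4, 0.1, -2.6]
width: 0.578
```

```bash
python3 -m jog '[[0,0,0.15,0],[0,0,0,0],[0,0,0,0]]' | grep -A0 -E "tcp|force";python3 -m jog '[[0,0,0.1,0],[0,0,0,0],[0,0,0,0]]'| grep -A0 -E "tcp|force"
```

```text
tcp_pos: [464.6, 271.5, 92.9]
--
force: [0.4, 0.3, -2.2]
tcp_pos: [464.6, 271.5, 92.8]
--
force: [-2.4, 0.0, 5.4]
```

```bash
python3 -m jog '[[0,0,0,0],[0,0,0,0],[0,0,0,0],[0,0,0,0]]' 6.8 | grep width
python3 -m jog '[[0,0,-0.5,0],[0,0,-2,0],[0,0,-3,0],[0,0,-3,0],[0,0,-2,0],[0,0,0,0],[0,0,0,0]]'>/dev/null
python3 -c "from h import *;to(577,-12,190)"
```

```text
width: 0.797
t23.90 pos [465.7 271.8 198.3] toolx yaw -59.97 tilt 0.11 w 6.74 F [-0.3 -0.5 -1.3] DELTA cm [30.1  4.6  0.8]
```

```bash
python3 -m jog '[[1.3,0.2,0,0],[2.4,0.4,0,0],[2.4,0.4,0,0],[2.4,0.4,0,0],[2.4,0.4,0,0],[2.4,0.4,0,0],[2.4,0.4,0,0],[2.4,0.4,0,0]]'>/dev/null
python3 -m jog '[[2.4,0.4,0,0],[2.4,0.4,0,0],[2.4,0.4,0,0],[2.4,0.4,0,0],[1.8,0,0,0],[0.6,0,0,0],[0,0,0,0],[0,0,0,0]]'>/dev/null
python3 - <<'E'
from h import *
to(577,-12,33)
st=robot.get_state();im=robot.snapshot('wrist');C=cam('wrist',st)
for b in blobs(mask(im,*COL['brass']),300): print(b.mean(0),rect(C,b,41),ray(C,[b.mean(0)],41))
T=robot.snapshot('top');cv2.imwrite('pics/t3.png',T[150:330,100:520])
cv2.imwrite('pics/w4.png',im)
E
```

```text
t25.23 pos [574.3 -12.3 195.2] toolx yaw -60.00 tilt 0.28 w 6.78 F [-0.7  0.4 -0.1] DELTA cm [ 0.2 -0.3 16.2]
[313.5 213.2] [579.9 -16.2  42.5  49.   23.1] [[580.3 -16.3  41. ]]
```

View pics/w4.png

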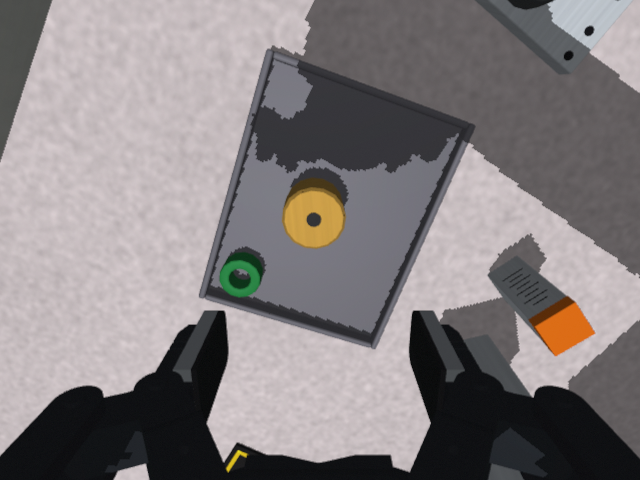

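```bash
python3 - <<'E'
from h import *
st=robot.get_state();C=cam('wrist',st)
p=ray(C,[(314,219)],41)[0];print(p);to(p[0],p[1],37)
T=cam('top');t=cv2.imread('pics/top0.png');m=mask(t,*COL['brass']);
E
```

```text
[578.1 -12.   41. ]
t25.33 pos [574.4 -11.4 195.8] toolx yaw -59.91 tilt 0.23 w 6.80 F [-0.3  0.7 -0.6] DELTA cm [ 0.3 -0.3 15.9]
```

```bash
python3 -m jog '[[0.2,-0.3,0,0],[0,0,2.5,0],[0,0,3,0],[0,0,3,0],[0,0,3,0],[0,0,2,0],[0,0,0,0],[0,0,0,0]]' 6.4 >/dev/null
python3 -c "from h import *;to(578,-12,37)"; python3 -m jog '[[0,0,1.4,0],[0,0,0.8,0],[0,0,0,0],[0,0,0,0]]' >/dev/null
python3 -c "from h import *;to(578,-12,37)";python3 -m jog '[[0,0,0,0],[0,0,0,0],[0,0,0,0],[0,0,0,0],[0,0,0,0],[0,0,0,0]]' 3.6 60
python3 -c "from h import *;to(531,-279,110)"
```

```text
t26.00 pos [577.5 -11.7  60.7] toolx yaw -59.91 tilt 0.30 w 6.37 F [0.2 0.4 1.5] DELTA cm [ 0.1 -0.   2.4]
t26.33 pos [579.  -12.5  40.3] toolx yaw -59.96 tilt 0.09 w 6.35 F [ 0.4  1.1 -0.5] DELTA cm [-0.1  0.1  0.3]
time: 26.83
tcp_pos: [579.3, -12.8, 41.0]
eef_rot: [0.866, -0.5, -0.0, 0.0]
force: [-2.6, -1.1, 6.3]
width: 0.494
t26.83 pos [579.3 -12.8  41. ] toolx yaw -59.98 tilt 0.05 w 4.20 F [-2.6 -1.1  6.3] DELTA cm [20.6 17.5 -6.9]
```

```bash
python3 -m jog '[[0,0,-0.5,0],[0,0,-1.5,0],[0,0,-2,0],[0,0,-2,0],[0,0,-1,0],[0.8,0.7,0,0],[1.6,1.4,0,0],[1.6,1.4,0,0]]'>/dev/null
python3 -m jog '[[1.6,1.4,0,0],[1.6,1.4,0,0],[1.6,1.4,0,0],[1.6,1.4,0,0],[1.6,1.4,0,0],[1.6,1.4,0,0],[1.6,1.4,0,0],[1.6,1.4,0,0]]'>/dev/null
python3 -m jog '[[1.6,1.2,0,0],[1.6,1.1,0,0],[0.6,0.5,0,0],[0,0,0,0],[0,0,0,0],[0,0,0,0]]'>/dev/null
python3 - <<'E'
from h import *
to(531,-279,52)
st=robot.get_state();im=robot.snapshot('wrist');C=cam('wrist',st);cv2.imwrite('pics/w5.png',im)
for b in blobs(red(im),100): print('red',b.mean(0),rect(C,b,15))
for b in blobs(mask(im,*COL['brass']),300): print(b.mean(0))
E
```

```text
t28.67 pos [ 529.8 -277.3  108.8] toolx yaw -59.93 tilt 0.22 w 4.18 F [ 0.1  0.5 -3.9] DELTA cm [ 0.2 -0.   5.7]
red [317.2 230.5] [ 535.4 -284.8   67.1   54.4   31.3]
[318.1 337.2]
```

View pics/w5.png

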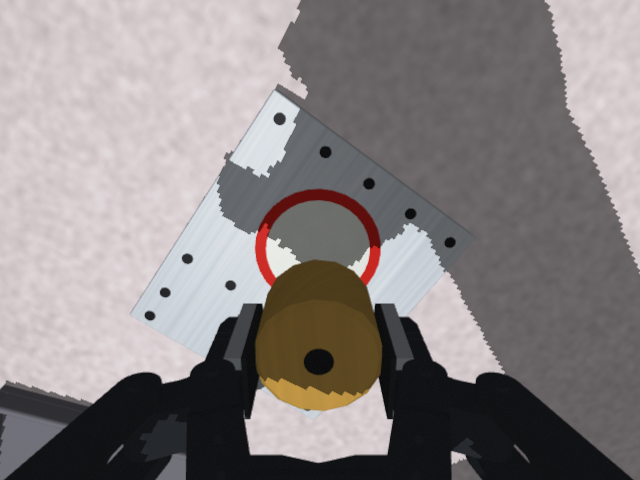

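```bash
python3 - <<'E'
from h import *
from scipy.optimize import least_squares
st=robot.get_state();im=robot.snapshot('wrist');C=cam('wrist',st)
def fit(C,im,box=None):
    m=red(im)
    if box: k=np.zeros_like(m);k[box[0]:box[1],box[2]:box[3]]=255;m&=k
    ys,xs=np.nonzero(m);p=ray(C,np.c_[xs,ys],15)[:,:2]
    f=least_squares(lambda q:np.hypot(*(p-q[:2]).T)-31,p.mean(0),loss='soft_l1');return f.x,f.cost/len(p),len(p)
print(fit(C,im,(180,300,240,390)))
print(fit(cam('top'),cv2.imread('pics/top0.png'),(205,265,440,500)))
print('hand',ray(C,[(318,361)],110));to(531,-279,52)
E
```

```text
(array([ 531.9, -279.3]), np.float64(0.7629332916491577), 2500)
(array([ 530.9, -279.2]), np.float64(0.4647947739367851), 187)
hand [[ 530.6 -276.9  110. ]]
t28.77 pos [ 530.2 -277.2  109.2] toolx yaw -59.89 tilt 0.18 w 4.16 F [-0.8  0.3 -4. ] DELTA cm [0.2 0.  5.7]
```

```bash
python3 -m jog '[[0.2,0,0,0],[0,0,1.5,0],[0,0,2,0],[0,0,1.2,0],[0,0,0.5,0],[0,0,0,0],[0,0,0,0]]'| grep -E "tcp|force"
python3 -m jog '[[0,0,0.2,0],[0,0,0,0],[0,0,0,0]]'| grep -E "tcp|force"
```

```text
tcp_pos: [531.5, -280.0, 57.8]
force: [-0.0, -0.1, -3.5]
tcp_pos: [531.8, -280.6, 56.3]
force: [0.4, 0.0, -4.8]
```

```bash
python3 -m jog '[[-0.1,0,0.2,0],[0,0,0,0],[0,0,0,0]]'| grep -E "tcp|force"
python3 -m jog '[[0,0,0.15,0],[0,0,0,0],[0,0,0,0]]'| grep -E "tcp|force"; python3 -m jog '[[0,0,0.1,0],[0,0,0,0],[0,0,0,0]]'| grep -E "tcp|force"
```

```text
tcp_pos: [530.5, -279.2, 53.5]
force: [0.3, 0.4, -3.5]
tcp_pos: [530.6, -279.3, 51.8]
force: [0.1, -0.0, -4.5]
tcp_pos: [530.8, -279.4, 51.0]
force: [0.5, -0.2, -2.9]
```

```bash
python3 -m jog '[[0,0,0.08,0],[0,0,0,0],[0,0,0,0]]'| grep -E "tcp|force"
python3 -m jog '[[0,0,0,0],[0,0,0,0],[0,0,0,0],[0,0,0,0]]' 5.6 | grep -E "tcp|force|width"
python3 -m jog '[[0,0,-0.5,0],[0,0,-1.5,0],[0,0,-2,0],[0,0,-3,0],[0,0,-3,0],[0,0,-3,0],[0,0,-2,0],[0,0,0,0]]'| grep -E "tcp|force"
python3 - <<'E'
from h import *
st=robot.get_state();im=robot.snapshot('wrist');C=cam('wrist',st);cv2.imwrite('pics/w6.png',im)
to(464.8,271.3,200);print(np.array(st['q'])*100)
E
```

```text
tcp_pos: [530.8, -279.4, 51.0]
force: [-3.1, 1.6, 4.5]
tcp_pos: [531.0, -279.6, 50.3]
force: [0.6, 0.9, 0.2]
width: 0.653
tcp_pos: [533.6, -281.1, 206.2]
force: [0.3, -0.6, 0.6]
t31.65 pos [ 532.8 -280.5  203.6] toolx yaw -59.97 tilt 0.28 w 5.60 F [-0.2  0.3 -0.8] DELTA cm [-51.2 -21.7   0.1]
[ -58.9   44.5    5.3  117.1   -0.1 -268.4]
```

View pics/w6.png

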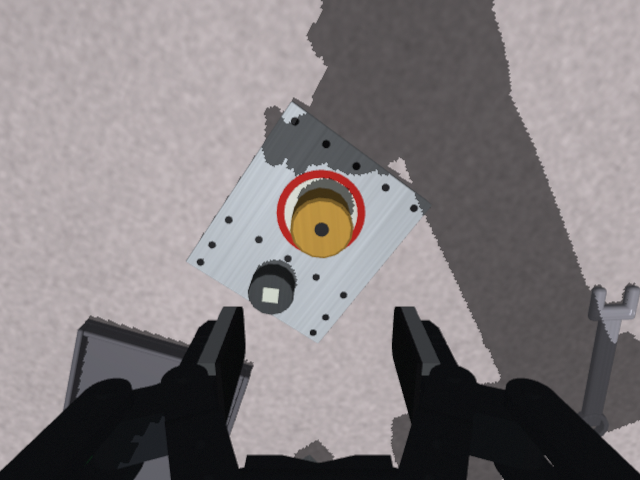

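```bash
python3 -m jog '[[-1.2,-0.7,0,0],[-2.2,-1.3,0,0],[-2.2,-1.3,0,0],[-2.2,-1.3,0,0],[-2.2,-1.3,0,0],[-2.2,-1.3,0,0],[-2.2,-1.3,0,0],[-2.2,-1.3,0,0]]' 6.8 >/dev/null
python3 -m jog '[[-2.2,-1.3,0,0],[-2.2,-1.3,0,0],[-2.2,-1.3,0,0],[-2.5,-1.0,0,0],[-2.5,-0.7,0,0],[-2.5,-0.7,0,0],[-2.5,-0.7,0,0],[-2.5,-0.7,0,0]]'>/dev/null
python3 -m jog '[[-2.5,-0.7,0,0],[-2.5,-0.7,0,0],[-2.5,-0.7,0,0],[-2.5,-0.7,0,0],[-2.4,-0.7,0,0],[-1.2,-0.3,0,0],[0,0,0,0],[0,0,0,0]]'>/dev/null
python3 - <<'E'
from h import *
to(464.8,271.3,93)
T=cam('top');t=robot.snapshot('top')
b=max(blobs(mask(t[180:280,430:510],*COL['brass'])),key=len)+[430,180];print('blank',rect(T,b,51))
E
```

```text
t33.65 pos [467.6 254.  199.2] toolx yaw -59.89 tilt 0.26 w 6.77 F [-0.4 -0.7  0.1] DELTA cm [-1.6 -0.7 10.6]
blank [ 528.3 -273.1   41.1   46.9    1.4]
```

```bash
python3 -m jog '[[-0.8,-0.4,0,0],[-0.8,-0.3,0,0],[0,0,0,0],[0,0,0,0]]' >/dev/null; python3 - <<'E'
from h import *
to(464.8,271.3,93)
T=cam('top');t=robot.snapshot('top')
cr=t[185:290,410:510];hsv=cv2.cvtColor(cr,cv2.COLOR_BGR2HSV);print(cv2.HoughCircles(cv2.resize(cr[:,:,0],None,fx=1,fy=1),3,1.5,10,param1=100,param2=12,minRadius=8,maxRadius=13))
cv2.imwrite('pics/t4.png',cv2.resize(cr,None,fx=6,fy=6,interpolation=2))
# wrist w6 hole at shot pose
C=list(cam('wrist',dict(eef_rot=R.from_matrix(np.array([[np.cos(np.radians(-60)),np.sin(np.radians(-60)),0],[np.sin(np.radians(-60)),-np.cos(np.radians(-60)),0],[0,0,-1]])).as_quat(),tcp_pos=[533.2,-280.8,204.5])))
im=cv2.imread('pics/w6.png')
print('hole',ray(C,[(321.5,229.5)],51))
ys,xs=np.nonzero(red(im));p=ray(C,np.c_[xs,ys],15)[:,:2];print('ring box',(p.min(0)+p.max(0))/2,np.ptp(p,axis=0))
E
```

```text
t34.03 pos [467.  271.5 200.3] toolx yaw -59.97 tilt 0.12 w 6.76 F [-0.1 -0.3 -0.6] DELTA cm [-0.1  0.2 10.7]
[[[62.2 50.2 12.1]
  [50.2 50.2 10.4]
  [23.2 47.2 10.1]
  [68.2 72.8 12.1]
  [18.8 66.8 12.1]
  [41.2 72.8 10.4]
  [20.2 27.8 10.4]
  [77.2 35.2  8.5]
  [54.8 92.2 10.4]]]
hole [[ 529.5 -277.8   51. ]]
ring box [ 530.6 -278.4] [66.6 66.6]
```

View pics/t4.png

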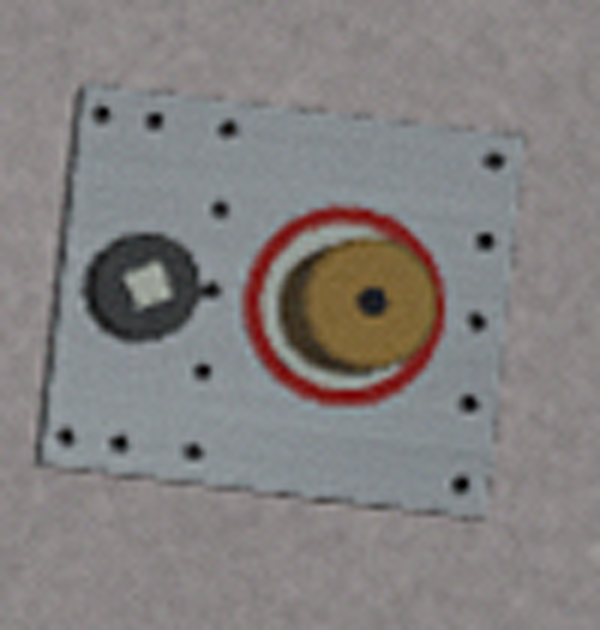

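The blank sits inside the ring: by the wrist view its centre is about 1.3 mm from the ring's. Next, the canister.

```bash
python3 -m jog '[[-0.1,0.2,0,0],[0,0,2,0],[0,0,3,0],[0,0,3,0],[0,0,2,0],[0,0,0.6,0],[0,0,0,0],[0,0,0,0]]'>/dev/null
python3 -c "from h import *;to(464.8,271.3,93)"; python3 -m jog '[[0,0,0,0],[0,0,0,0],[0,0,0,0],[0,0,0,0],[0,0,0,0],[0,0,0,0]]' 4.2 50 |grep -E "width|force|tcp"
python3 -m jog '[[0,0,-0.5,0],[0,0,-1.5,0],[0,0,-2,0],[0,0,-2,0],[0,0,-1,0],[0,0,0,0],[0,0,0,0]]'>/dev/null
python3 -c "from h import *;to(546.1,-58.5,165)"
```

```text
t34.75 pos [464.6 271.3  95. ] toolx yaw -59.99 tilt 0.11 w 6.77 F [ 0.7 -0.2 -0.2] DELTA cm [ 0.  -0.   0.2]
tcp_pos: [465.5, 271.7, 96.4]
force: [-1.9, -1.8, 5.1]
width: 0.569
t35.83 pos [464.9 271.5 164.6] toolx yaw -59.97 tilt 0.07 w 4.90 F [-0.4 -0.2 -3.4] DELTA cm [32.6  9.5 -0.1]
```

```bash
python3 -m jog '[[1,0.3,0,0],[2,0.6,0,0],[2.3,0.7,0,0],[2.3,0.7,0,0],[2.3,0.7,0,0],[2.3,0.7,0,0],[2.3,0.7,0,0],[2.3,0.7,0,0]]'>/dev/null
python3 -m jog '[[2.3,0.7,0,0],[2.3,0.7,0,0],[2.3,0.7,0,0],[2.3,0.7,0,0],[2.3,0.6,0,0],[2.3,0.6,0,0],[1.6,0.5,0,0],[0.7,0,0,0]]'>/dev/null
python3 -m jog '[[0,0,0,0],[0,0,0,0],[0,0,0,0]]'>/dev/null
python3 -c "from h import *;to(546.1,-58.5,97)"
```

```text
t37.42 pos [545.2 -60.6 163.5] toolx yaw -59.92 tilt 0.23 w 4.90 F [ 0.   0.1 -2.7] DELTA cm [-0.1 -0.2  6.7]
```

```bash
python3 -m jog '[[-0.1,-0.2,0,0],[0,0,1.5,0],[0,0,2,0],[0,0,1.5,0],[0,0,0.8,0],[0,0,0.3,0],[0,0,0,0],[0,0,0,0]]'>/dev/null
python3 -c "from h import *;to(546.1,-58.5,97)"
python3 -m jog '[[0,0,0.15,0],[0,0,0,0],[0,0,0,0]]'| grep -E "tcp|force"
```

```text
t38.08 pos [547.5 -59.5 103.8] toolx yaw -59.94 tilt 0.08 w 4.87 F [-0.3  0.5 -3. ] DELTA cm [-0.1  0.1  0.7]
tcp_pos: [547.6, -59.8, 102.3]
force: [-0.5, -0.2, -2.8]
```

```bash
python3 -m jog '[[-0.15,0.1,0.2,0],[0,0,0,0],[0,0,0,0]]'| grep -E "tcp|force";python3 -m jog '[[0,0,0.15,0],[0,0,0,0],[0,0,0,0]]'| grep -E "tcp|force"
python3 -m jog '[[0,0,0.1,0],[0,0,0,0],[0,0,0,0]]'| grep -E "tcp|force"
```

```text
tcp_pos: [545.1, -58.9, 99.5]
force: [-0.5, -0.7, -3.1]
tcp_pos: [545.4, -58.9, 98.0]
force: [-0.9, 0.3, -2.8]
tcp_pos: [545.6, -59.1, 97.5]
force: [-0.4, -1.2, 1.4]
```

```bash
python3 -m jog '[[0,0,0.07,0],[0,0,0,0],[0,0,0,0]]'| grep -E "tcp|force"
python3 -m jog '[[0,0,0,0],[0,0,0,0],[0,0,0,0],[0,0,0,0]]' 6.8 | grep -E "tcp|force|width"
python3 -m jog '[[0,0,-0.5,0],[0,0,-1.5,0],[0,0,-3,0],[0,0,-3,0],[0,0,-3,0],[0,0,0,0],[0,0,0,0]]'| grep -E "tcp|force"
python3 -c "from h import *;to(466,361.2,208)"
```

```text
tcp_pos: [545.7, -59.2, 97.5]
force: [-2.2, -0.5, 5.9]
tcp_pos: [545.7, -58.9, 96.4]
force: [-0.4, -0.4, 0.5]
width: 0.798
tcp_pos: [547.5, -59.3, 208.9]
force: [0.0, 0.0, -0.9]
t40.25 pos [547.5 -59.3 208.9] toolx yaw -59.97 tilt 0.18 w 6.79 F [ 0.   0.  -0.9] DELTA cm [-40.5 -14.    0. ]
```

```bash
python3 -m jog '[[-1.2,-0.4,0,0],[-2.5,-0.9,0,0],[-2.5,-0.9,0,0],[-2.5,-0.9,0,0],[-2.5,-0.9,0,0],[-2.5,-0.9,0,0],[-2.5,-0.9,0,0],[-2.5,-0.9,0,0]]'>/dev/null
python3 -m jog '[[-2.5,-0.9,0,0],[-2.5,-0.9,0,0],[-2.5,-0.9,0,0],[-2.5,-0.9,0,0],[-2.5,-0.8,0,0],[-2.5,-0.8,0,0],[-2.5,-0.8,0,0],[-2.5,-0.8,0,0]]' 6.4 >/dev/null
python3 -m jog '[[-1.6,0,0,0],[0,0,0,7.1],[0,0,0,7.1],[0,0,0,7.1],[0,0,0,7.1],[0,0,0,0.2],[0,0,0,0],[0,0,0,0]]'>/dev/null
python3 - <<'E'
from h import *
to(465.3,361.2,101)
st=robot.get_state();im=robot.snapshot('wrist');C=cam('wrist',st)
for b in blobs(mask(im,*COL['orange']),300): print(b.mean(0),rect(C,b,124))
T=robot.snapshot('top');b=max(blobs(mask(T[180:260,280:400],*COL['blue'])),key=len)+[280,180];print('canister',rect(cam('top'),b,115))
cv2.imwrite('pics/w7.png',im)
E
```

```text
t42.25 pos [460.  357.4 205.6] toolx yaw -88.41 tilt 0.25 w 6.38 F [ 0.3  0.2 -0.2] DELTA cm [-0.4 -0.6 10.5]
[307.7 272.4] [465.6 362.6  42.5  40.3   0.4]
canister [543.5 -59.3  47.9  47.7   1.3]
```

View pics/w7.png

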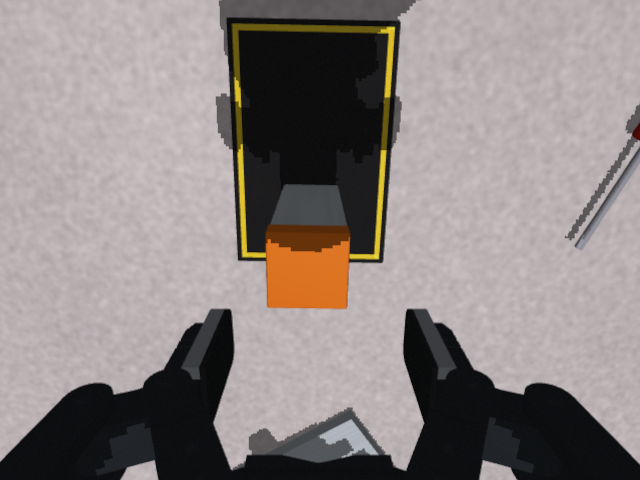

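```bash
python3 -m jog '[[-0.4,-0.6,0,0],[0,0,0,0],[0,0,2,0],[0,0,3,0],[0,0,3,0],[0,0,1.8,0],[0,0,0,0],[0,0,0,0]]'>/dev/null
python3 -c "from h import *;to(465.3,361.2,101)"
```

```text
t43.02 pos [466.  361.2 107.8] toolx yaw -88.56 tilt 0.27 w 6.35 F [ 0.  -0.4  0.2] DELTA cm [0.  0.1 0.7]
```

```bash
python3 -m jog '[[0,0.05,0.5,0],[0,0,0,0],[0,0,0,0]]' >/dev/null; python3 -c "from h import *;to(465.3,361.2,101)"; python3 -m jog '[[0,0,0,0],[0,0,0,0],[0,0,0,0],[0,0,0,0],[0,0,0,0],[0,0,0,0]]' 3.5 50 |grep -E "width|force|tcp"
python3 -c "from h import *;to(529.3,20.9,180)"
python3 -m jog '[[0,0,-0.5,0],[0,0,-1.5,0],[0,0,-2,0],[0,0,-2,0],[0,0,-1.5,0],[0,0,0,0],[0,0,0,0]]'>/dev/null
python3 -c "from h import *;to(529.3,20.9,180)"
```

```text
t43.27 pos [467.  362.2 105. ] toolx yaw -88.57 tilt 0.08 w 6.35 F [ 0.1  0.1 -0.4] DELTA cm [0.1 0.2 0.4]
tcp_pos: [466.4, 362.0, 104.7]
force: [-1.0, 0.3, 6.3]
width: 0.486
t43.77 pos [466.4 362.  104.7] toolx yaw -88.57 tilt 0.09 w 4.13 F [-1.   0.3  6.3] DELTA cm [34.2 -5.4 -7.6]
t44.35 pos [466.7 361.9 178.9] toolx yaw -88.57 tilt 0.07 w 4.11 F [-1.   0.1 -3.3] DELTA cm [34.2 -5.4 -0.1]
```

```bash
python3 -m jog '[[1,-0.1,0,0],[2,-0.3,0,0],[2.4,-0.4,0,0],[2.4,-0.4,0,0],[2.4,-0.4,0,0],[2.4,-0.4,0,0],[2.4,-0.4,0,0],[2.4,-0.4,0,0]]'>/dev/null
python3 -m jog '[[2.4,-0.4,0,0],[2.4,-0.4,0,0],[2.4,-0.4,0,0],[2.4,-0.4,0,0],[2.4,-0.4,0,0],[2.4,-0.4,0,0],[1.5,-0.2,0,0],[0.7,0,0,0]]'>/dev/null
python3 -m jog '[[0,0,0,0],[0,0,0,0],[0,0,0,0]]'>/dev/null
python3 -c "from h import *;to(529.3,21.6,106)"
```

```text
t45.93 pos [527.9  23.9 177.9] toolx yaw -88.53 tilt 0.22 w 4.12 F [ 0.2  1.  -2.4] DELTA cm [ 0.2 -0.2  7.2]
```

```bash
python3 -m jog '[[0.2,-0.1,0,0],[0,0,1.5,0],[0,0,2,0],[0,0,1.5,0],[0,0,1,0],[0,0,0.4,0],[0,0,0,0],[0,0,0,0]]'>/dev/null
python3 -c "from h import *;to(529.3,21.6,106)"
python3 -m jog '[[0,0,0.1,0],[0,0,0,0],[0,0,0,0]]'| grep -E "tcp|force"; python3 -c "from h import *;to(529.3,21.6,106)"
```

```text
t46.60 pos [529.9  21.4 114.9] toolx yaw -88.55 tilt 0.10 w 4.14 F [-0.5  0.3 -2.3] DELTA cm [-0.   0.1  0.9]
tcp_pos: [530.2, 21.1, 114.2]
force: [-0.4, -0.1, -3.0]
t46.85 pos [530.2  21.1 114.2] toolx yaw -88.57 tilt 0.05 w 4.15 F [-0.4 -0.1 -3. ] DELTA cm [-0.1  0.1  0.8]
```

```bash
python3 -m jog '[[-0.05,0.08,0.4,0],[0,0,0,0],[0,0,0,0]]'| grep -E "tcp|force"; python3 -m jog '[[0,0,0.2,0],[0,0,0,0],[0,0,0,0]]'| grep -E "tcp|force"
python3 -m jog '[[0,0,0.1,0],[0,0,0,0],[0,0,0,0]]'| grep -E "tcp|force";python3 -m jog '[[0,0,0.1,0],[0,0,0,0],[0,0,0,0]]'| grep -E "tcp|force"
```

```text
tcp_pos: [528.4, 21.6, 109.2]
force: [0.2, -0.1, -2.4]
tcp_pos: [528.7, 21.6, 107.3]
force: [0.2, 0.0, -2.4]
tcp_pos: [528.8, 21.6, 106.4]
force: [-0.2, -0.9, -2.0]
tcp_pos: [529.0, 21.6, 105.7]
force: [-0.2, -0.1, 0.1]
```

Contact is starting. I'll press down slightly more, release, then retreat.

```bash
python3 -m jog '[[0,0,0.08,0],[0,0,0,0],[0,0,0,0]]'| grep -E "tcp|force"
python3 -m jog '[[0,0,0,0],[0,0,0,0],[0,0,0,0],[0,0,0,0]]' 6.4 | grep -E "tcp|force|width"
python3 -m jog '[[0,0,-0.5,0],[0,0,-1.5,0],[0,0,-3,0],[0,0,-3,0],[0,0,-3,0],[0,0,-2,0],[0,0,0,0]]'| grep -E "tcp|force"
python3 -m jog '[[-3,0,0,0],[-3,0,0,0],[-3,0,0,0],[-3,0,0,0],[-3,0,0,0],[-3,0,0,0],[-3,0,0,0],[-3,0,0,0]]' >/dev/null
python3 -m jog '[[-2,0,0,0],[0,0,0,0],[0,0,0,0]]' >/dev/null
python3 - <<'E'
from h import *
to(466,361,200)
C=cam('top');im0=cv2.imread('pics/top0.png');im=robot.snapshot('top')
for n,z in [('orange',125),('blue',115),('green',23)]:
    for k,i in (('before',im0),('after',im)):
        for b in blobs(mask(i,*COL[n]),30):
            if 280<b.mean(0)[0]<400 and 180<b.mean(0)[1]<315: print(n,k,b.mean(0),rect(C,b,z))
cv2.imwrite('pics/t5.png',cv2.resize(im[170:320,270:510],None,fx=3,fy=3)); cv2.imwrite('pics/s5.png',robot.snapshot('side'))
E
```

```text
tcp_pos: [528.9, 21.6, 105.7]
force: [-3.1, 1.0, 7.6]
tcp_pos: [528.9, 21.6, 104.6]
force: [0.3, -0.3, -0.3]
width: 0.753
tcp_pos: [531.9, 21.4, 240.1]
force: [1.0, -0.1, 0.3]
t49.93 pos [522.1 282.3 233.9] toolx yaw -88.46 tilt 0.19 w 6.35 F [ 0.4 -0.5  0.1] DELTA cm [-8.   5.4  3.4]
orange before [348.  295.2] [409.7 -36.7  26.7  26.  -21.9]
orange before [298.  305.8] [388.4  53.8  58.8  58.6  44.8]
orange before [317.9 228.6] [528.7  21.   41.9  40.    1.4]
orange after [348.2 295.2] [409.8 -36.6  27.   25.8 -21. ]
orange after [305.7 300.9] [399.2  43.3  59.7  30.6  41.5]
orange after [318.  229.4] [526.9  21.   41.9  40.    1.4]
blue before [361.5 221.5] [544.4 -58.4  48.4  48.6 -25.3]
blue after [362.  222.4] [543.5 -59.3  47.9  47.7   1.3]
green before [299.7 197.2] [599.5  60.9  28.8  30.1 -43.4]
green after [299.7 197.2] [600.   61.4  28.5  30.4   1.4]
```

View pics/t5.png

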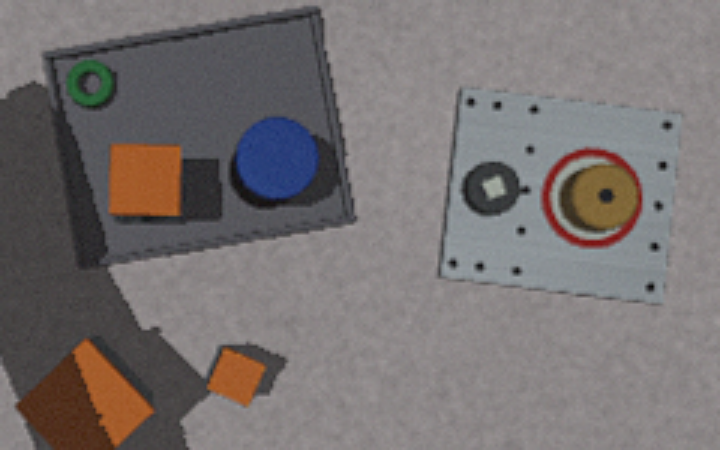

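View pics/s5.png

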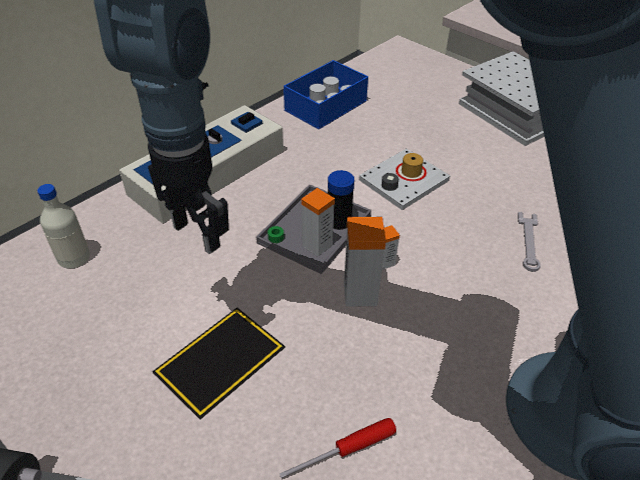

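Everything stands where it should: gauge at (145,180) and canister at (277,158) in the tray, blank inside the ring at (600,197). The puck and collar have not visibly moved, and the mat is empty.

```bash
python3 -c "
from plant import robot
print(robot.close_job(),robot.get_state()['time'])"
```

```text
the job is handed in; nothing more can be done
the job is handed in; nothing more can be done
```

I carried out the job in the order asked and handed it in at about 50 s of the 138 s allowed. The gauge and then the canister went onto the mat. The blank went into the red ring, and then the canister and the gauge went back to their starting spots in the tray.

**Last checks (top camera, before and after):**
- **Gauge:** upright, about 2 mm from its start with the same turn.
- **Canister:** upright, about 1.3 mm from its start.
- **Blank:** upright inside the ring; the wrist view put its centre about 1.3 mm from the ring's. One top-view outline suggested up to about 6 mm off, but it included the blank's side wall, so I trusted the wrist view.
- **Collar and puck:** the collar measured within 1 mm of its start. The puck I checked by eye only, and it looked unmoved.
- **Forces:** wrist forces stayed under 10 N in all the readings I took.

**One hitch:** while first carrying the gauge, the last joint reached the end of its range and the tool tilted about 7°, with the gauge held firmly. I turned the joint the other way round and straightened the tool before setting the gauge down. It was never tipped over.

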